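# Change over the roll-top lens stores

### The job

The two roll-top stores on the bench both stand partly open. Roll the door of the one with the lens mounts standing in it fully shut to keep the dust off them, and roll the door of the empty one fully open, ready for the next set.

Things in the scene. Friction and masses are not known exactly. Their poses are not given: they have to be found in the camera images.
- full_door (a joint): slatted wooden tambour door of the store that holds three lens mounts (86 mm tall: black round cells on steel posts). rad about its track's axis: 0 = fully shut, edge down on the white front panel; 1.15 = fully open, end stop, slats down the back. The 0.22 kg door stays where it is left; 3 to 6 N at the handle moves it. Store fixed, 278 deep, 216 wide, 184 tall, clear rounded cheeks
- full_handle (a point): midpoint of the steel bar handle on that door's leading edge: bar 10 mm thick, 100 long on end legs, its axis 42 mm off the slats, room for fingers all round. Frame turns with the door: y along the bar, z straight out from the slats, x the way it moves in opening. It runs on a 175 mm radius arc; the arc's level axis is parallel to y, 175 mm from here along -z, 45 mm above the bench
- empty_door (a joint): the same for the like store that has nothing in it: 0 = fully shut, 1.15 rad = fully open against its end stop. The two stores stand side by side, either one on the left, each turned up to 17 degrees, mouths towards the robot. They start partly open
- empty_handle (a point): the same point and frame on the empty store's door, same sizes. On both: shut, the bar is on the robot's side of the arc's axis, z leaning 35 degrees from vertical towards the robot, bar 188 mm above the bench; it rises over the top (220 mm) as it opens; fully open, z leans 31 degrees to the far side, bar 195 mm above the bench

How it is judged:
By the outcome, as a careful person would: the job done as asked, in the order asked, and still so for the second after the job is handed in, with the robot touching nothing.
It also fails if it takes over 45 s, if anything falls off the work surface, if the arm or the gripper's body presses on something with over 40 N, if the wrist force passes 120 N, or if a joint passes its speed limit or range.

### The arm

A 7-joint arm with a two-finger parallel gripper is mounted at the origin on the work surface. World frame = base frame: x ahead of the robot, y to its left, z up, the work surface at z = 0. Lengths are in m, angles in rad, forces in N, time in s.
With the tool pointing down it reaches from about 0.4 to 0.85 m from the base axis. Payload 10.4 kg.
Tool frame: the origin (TCP) lies midway between the tips of the shut fingers; the grasp point (between the pads) lies 19 mm behind it (arm.grip_point_offset is the distance from the TCP to the grasp point, in m); z points along the fingers, y is the direction in which the jaws open and shut (so a half turn about z gives the same grasp; the last joint's range is limited). The gripper opens to 85 mm and grips with 20 to 120 N. Pads are 22 mm wide; open, the fingers measure 114 mm over their backs; the gripper's body (76 mm by 85 mm) begins 54 mm behind the grasp point. The pads swing forward as they close: fully open they stand 13 mm farther back than shut.
Start: joints at [1.088, 0.332, -0.065, 1.46, 0.022, 1.35, -0.088], TCP at [0.277, -0.56, 0.231] pointing down, gripper open.
Joint ranges: [-2.6, 2.6], [-0.5, 2.12], [-1.47, 1.34], [0.16, 2.42], [-1.27, 4.41], [0.06, 2.06], [-2.6, 2.6]. Speed limits (rad/s): [2.22, 2.22, 2.79, 2.79, 3.14, 3.14, 3.14].

### API

Orientations are given as a 3x3 rotation matrix whose columns are the frame's x, y, z axes.
In Python, from plant import arm gives the robot as it stands.
- The arm moves only by the shell command python3 -m creep 'ROWS' [FORCE]. ROWS is JSON, a list of rows, each an object of numbers: "claw": the closure in counts, from 0 (fully open) to 255 (shut); "tx", "ty", "tz": the shift along the tool's x, y, z in mm; "rx", "ry", "rz": the turn, a rotation vector about the tool's x, y, z in degrees. In form: [{"claw": .., "tx": .., "ty": .., "tz": .., "rx": .., "ry": .., "rz": ..}, ...]. A call has 1 to 20 rows; each row shifts and turns the commanded pose from where the row before left it, along the tool's axes as they then stand; what a row does not reach is not made up. A row lasts 1/10 s, in which the tool goes at most 50 mm and 8.59 degrees, less where a joint would pass 70% of its speed; a pose out of reach is approached as far as the arm can. A call is refused whole if a number of a shift passes 50 or a number of a turn 8.59, either way. A call with a gripper value outside its range is refused whole. The fingers move at their own pace and stop on an object; FORCE is the grip in N (left out, the last holds). Time passes only in rows, so rows that do not move let the fingers close. It gives the time, the measured TCP pose, the force and the opening at its end, in the units of the state.
- arm.sense(): the state, without advancing time (a new reading comes with each control period).
- arm.snapshot(name): name is "scene" or "side" or "wrist"; returns (picture, depth): 400x640x3 uint8, red, green, blue; 400x640 float32, m along the optical axis (not along the pixel's ray), 0 where there is no reading.
- arm.get_calibration(name): a dict with "fx", "fy", "cx", "cy" (pixels), "origin" and "orientation" of the camera in the world. Camera axes: x right, y up, looking along -z (the intrinsics and any distortion apply to the point x, -y, -z); pixel columns grow to the right and rows downward; lengths in m; the calibration is good to about 2 mm. A picture is of the moment at which its call begins: read the wrist's pose just before it. get_calibration takes no time and is no camera call; for the wrist camera it gives the pose at the moment of the call.
- arm.hand_in(): hands the job in, once; it reports no verdict.
The state is a dict: "time": time; "joint_positions": joint angles; "joint_velocities": joint speeds; "joint_torque": joint torques, N m; "position": TCP position; "eef_rot": TCP orientation; "ft_force": force on the tool from outside, world axes, zero at the start; "ft_torque": the same for the moment, N m; "finger_gap": finger opening in m.
Only numpy, scipy, OpenCV 4.12 (cv2) and the standard library are available. Lean on these libraries where they do the work, as an engineer would, in place of code of your own. Each camera call takes 0.05 s, during which the arm holds its last target.

## Working session

There is one attempt and no reset: what is moved stays moved. The work goes in short steps, Python scripts to look and compute and a shell command to move; the robot and the scene stay as the last step left them, time stands still between calls to the robot, and variables do not carry over. Pictures are saved under pics/ and viewed, and the job is handed in when it is done.

```bash
ls; mkdir -p pics; cat > h.py <<'E'
import numpy as np, cv2
from plant import arm
def snap(n,f):
    c=arm.get_calibration(n); im,d=arm.snapshot(n); cv2.imwrite('pics/'+f+'.png',im[:,:,::-1]); np.savez('pics/'+f+'.npz',im=im,d=d,**{k:np.array(c[k]) for k in c if k in('fx','fy','cx','cy','origin','orientation')})
    return c
E
python3 - <<'E'
from h import *
np.set_printoptions(precision=4,suppress=True)
for n in('scene','side','wrist'):
    print(snap(n,n+'0'))
print(arm.sense())
E
```

```text
pics
{'fx': 388.4594623464368, 'fy': 388.4594623464368, 'cx': 323.3432831970408, 'cy': 201.35852823956807, 'origin': array([0.8104, 0.1786, 0.8785]), 'orientation': array([[-0.5736, -0.7314,  0.3688],
       [ 0.8191, -0.5183,  0.2458],
       [ 0.0114,  0.4431,  0.8964]])}
{'fx': 419.82437318197924, 'fy': 419.82437318197924, 'cx': 316.51807956187963, 'cy': 200.2806381119339, 'origin': array([ 0.7922, -0.0653,  0.9033]), 'orientation': array([[ 0.2505, -0.9081,  0.3356],
       [ 0.9681,  0.2348, -0.0872],
       [ 0.0004,  0.3467,  0.938 ]])}
{'fx': 324.77607342142846, 'fy': 324.77607342142846, 'cx': 323.27376840615176, 'cy': 195.71820584440312, 'origin': array([ 0.3377, -0.5286,  0.3728]), 'orientation': array([[ 0.4438,  0.8619,  0.2453],
       [-0.8961,  0.4274,  0.1194],
       [-0.0019, -0.2728,  0.9621]])}
{'time': 0.15, 'joint_positions': array([ 1.0884,  0.3327, -0.0647,  1.4607,  0.0216,  1.3499, -0.0885]), 'joint_velocities': array([-0.001 , -0.0017, -0.0001, -0.0012, -0.    , -0.0015,  0.0007]), 'joint_torque': array([  0.001 , -62.5825,   0.0495, -39.1853,   0.0164,   0.0075,
         0.    ]), 'position': array([ 0.2772, -0.5598,  0.2307]), 'eef_rot': array([[ 0.8962,  0.4437, -0.0005],
       [ 0.4437, -0.8962,  0.0009],
       [-0.    , -0.0011, -1.    ]]), 'ft_force': array([-0.0442, -0.1204,  0.3454]), 'ft_torque': array([-0.0045,  0.0171, -0.0451]), 'finger_gap': 0.08531895319265699}
```

View pics/scene0.png

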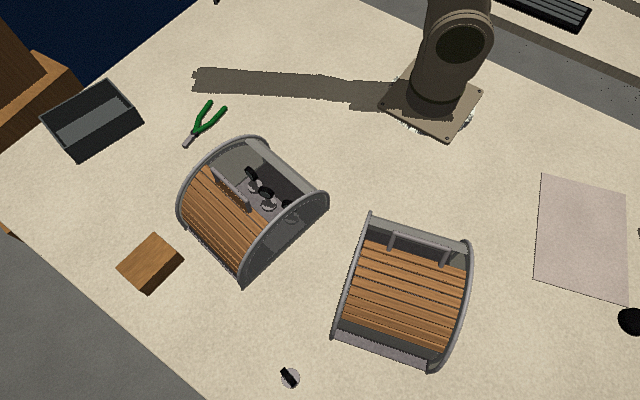

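View pics/side0.png

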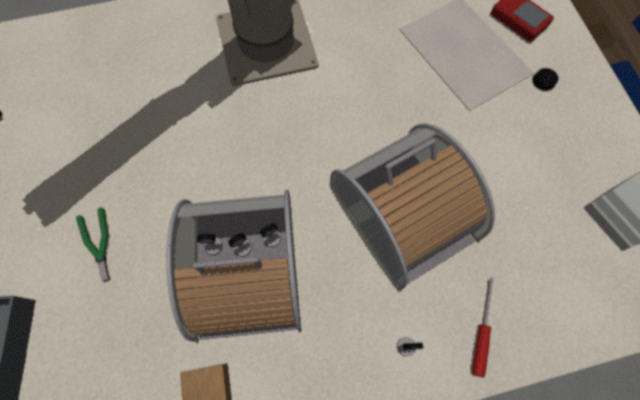

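View pics/wrist0.png

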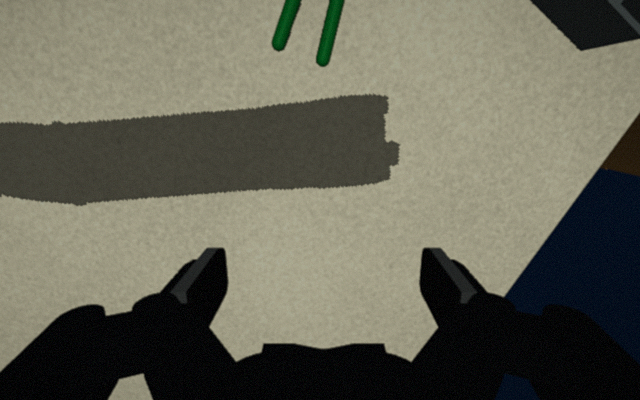

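```bash
python3 - <<'E'
from h import *
a=cv2.imread('pics/scene0.png')[120:300,165:345]; b=cv2.imread('pics/scene0.png')[200:380,320:500]
c=cv2.imread('pics/side0.png')[180:350,155:325]; d=cv2.imread('pics/side0.png')[115:295,320:500]
R=lambda x:cv2.resize(x,(400,300) if 0 else (399,299),interpolation=cv2.INTER_CUBIC)
for n,x in zip('abcd',(a,b,c,d)): cv2.imwrite(f'pics/crop_{n}.png',cv2.resize(x,(590,590),interpolation=cv2.INTER_CUBIC))
E
```

```text
(no output)
```

View pics/crop_a.png

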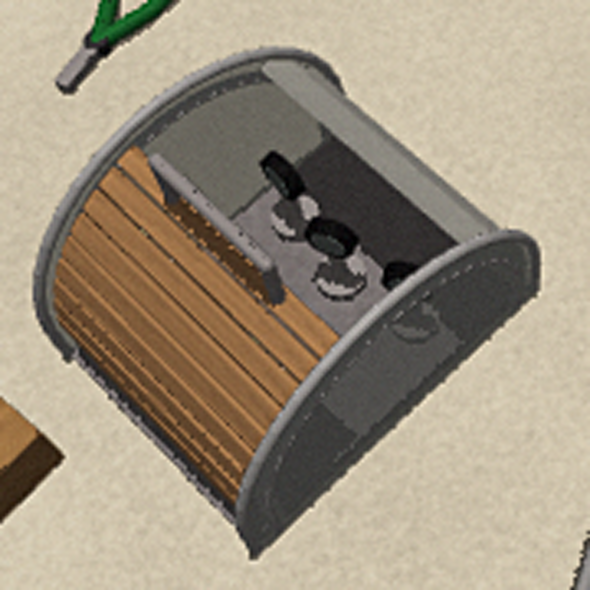

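View pics/crop_b.png

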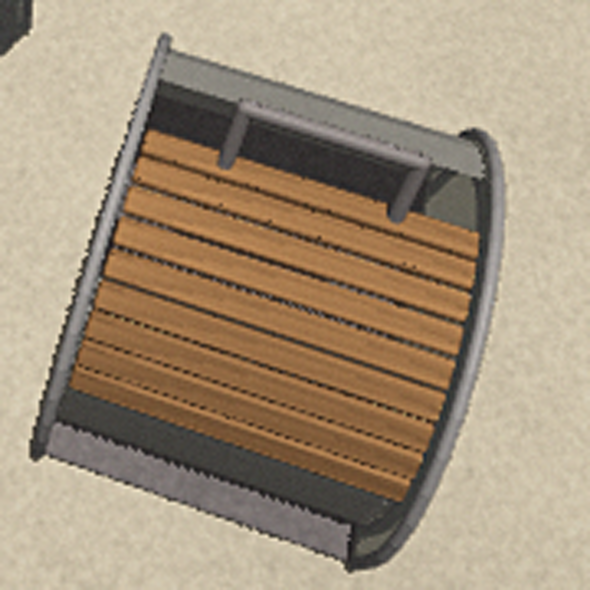

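View pics/crop_c.png

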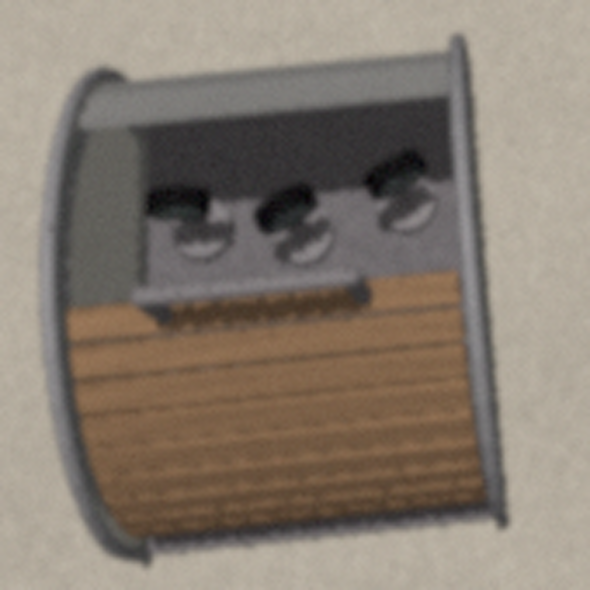

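View pics/crop_d.png

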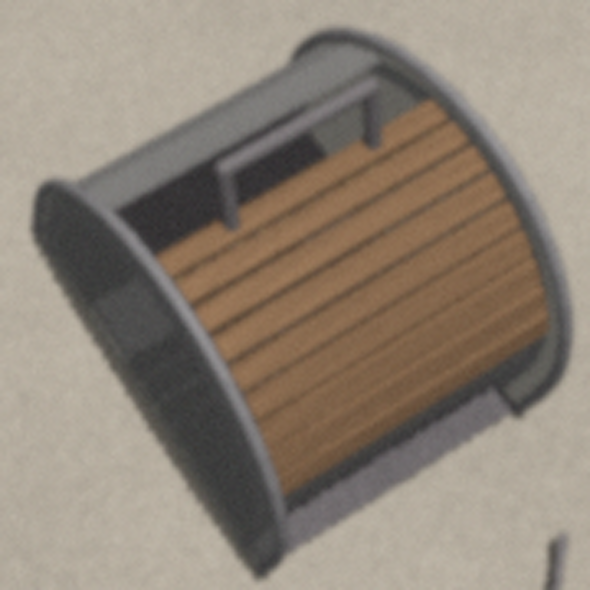

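```bash
cat >> h.py <<'E'
def ray(c,u,v):
    d=np.array([(u-c['cx'])/c['fx'],-(v-c['cy'])/c['fy'],-1.]); return np.array(c['origin']),np.array(c['orientation'])@d
def tri(c1,p1,c2,p2):
    o1,d1=ray(c1,*p1);o2,d2=ray(c2,*p2)
    s=np.linalg.lstsq(np.c_[d1,-d2],o2-o1,rcond=None)[0]
    a=o1+s[0]*d1;b=o2+s[1]*d2
    return (a+b)/2,np.linalg.norm(a-b)
def L(f): return dict(np.load('pics/'+f+'.npz'))
E
python3 - <<'E'
from h import *
np.set_printoptions(precision=4,suppress=True)
s=L('scene0');d=L('side0')
P={'full':(((212.9,168.8),(194.8,265.6)),((248,200.5),(260.2,261.8))),'empty':(((393.8,231.7),(387.7,165.3)),((450.6,249.4),(435.3,140.6)))}
for n,(A,B) in P.items():
    a,ea=tri(s,A[0],d,A[1]);b,eb=tri(s,B[0],d,B[1])
    print(n,a,b,'err',ea,eb,'len',np.linalg.norm(a-b),'mid',(a+b)/2,'yaw of y axis',np.degrees(np.arctan2(-(b-a)[0],(b-a)[1])))
    for t in (.3,.5,.7):
      for c,i in((s,0),(d,1)):
        p=np.array(A[i])*(1-t)+np.array(B[i])*t
        u,v=np.round(p).astype(int)
        w=c['d'][v-1:v+2,u-1:u+2].min(); o,r=ray(c,*p); print('  depth pt',o+r*w)
# store footprint from depth: all wooden/handle points above bench
for n,c in(('s',s),('d',d)):
    v,u=np.mgrid[:400,:640]
    w=c['d']; D=np.stack([(u-c['cx'])/c['fx'],-(v-c['cy'])/c['fy'],-np.ones_like(w)],-1)@c['orientation'].T
    X=c['origin']+D*w[...,None]
    hsv=cv2.cvtColor(c['im'],cv2.COLOR_RGB2HSV)
    m=((hsv[...,0]>5)&(hsv[...,0]<22)&(hsv[...,1]>90)&(w>0)&(X[...,2]>.08)&(X[...,2]<.25)&(X[...,0]>.3)&(X[...,0]<1)).astype(np.uint8)
    k,lab,st,ce=cv2.connectedComponentsWithStats(m)
    for i in range(1,k):
        if st[i,4]>800:
            Q=X[lab==i]; print(n,st[i],Q.mean(0),Q.min(0),Q.max(0))
            # cylinder fit: yaw & axis
            from scipy.optimize import least_squares
            f=lambda p:np.hypot((Q[:,0]*np.cos(p[0])+Q[:,1]*np.sin(p[0])-p[1]),Q[:,2]-.045)-p[2]
            r=least_squares(f,[0.,Q[:,0].mean(),.133],loss='soft_l1',f_scale=.003); y,a,R=r.x
            t=np.arctan2(Q[:,0]*np.cos(y)+Q[:,1]*np.sin(y)-a,Q[:,2]-.045)
            lat=-Q[:,0]*np.sin(y)+Q[:,1]*np.cos(y)
            print('  yaw',np.degrees(y),'axis',a,'R',R,'rms',np.sqrt((r.fun**2).mean()),'ang 2-98',np.degrees(np.percentile(t,[1,99])),'lat',np.percentile(lat,[1,50,99]))
E
```

```text
full [ 0.6046 -0.2259  0.2102] [ 0.6255 -0.1178  0.2231] err 0.002183895606665751 0.008430853453146397 len 0.11085258548115574 mid [ 0.615  -0.1719  0.2167] yaw of y axis -10.938441702181072
  depth pt [ 0.6117 -0.187   0.2234]
  depth pt [ 0.6156 -0.1915  0.2242]
  depth pt [ 0.6143 -0.1672  0.2227]
  depth pt [ 0.7922 -0.0653  0.9033]
  depth pt [ 0.6169 -0.1473  0.2225]
  depth pt [ 0.6233 -0.1499  0.222 ]
empty [0.5152 0.1384 0.2197] [0.4878 0.2386 0.2199] err 0.0006506680944288988 0.0027630299690291583 len 0.10389669034249287 mid [0.5015 0.1885 0.2198] yaw of y axis 15.305127550120911
  depth pt [0.5066 0.1689 0.2197]
  depth pt [0.5079 0.1674 0.2212]
  depth pt [0.5011 0.189  0.2206]
  depth pt [0.5031 0.187  0.2219]
  depth pt [0.4951 0.209  0.2203]
  depth pt [0.498  0.2069 0.222 ]
s [ 181  164   87  107 4373] [ 0.6596 -0.177   0.1434] [ 0.5914 -0.2872  0.08  ] [ 0.7201 -0.0764  0.2172]
  yaw -8.942796306013316 axis 0.5987897201249164 R 0.1324653774419114 rms 0.0023324715847227767 ang 2-98 [12.9899 73.2341] lat [-0.1718 -0.0702  0.0192]
s [ 341  240  125  113 8877] [0.588  0.2152 0.1608] [0.487  0.098  0.1045] [0.6792 0.3254 0.1824]
  yaw 16.240848532303758 axis 0.5780046732447723 R 0.13298924822115502 rms 0.0014933842359045764 ang 2-98 [-13.1069  57.5434] lat [-0.056   0.043   0.1368]
d [ 369  146  118  119 7523] [0.5867 0.2105 0.1634] [0.48   0.1001 0.0811] [0.6786 0.3232 0.1839]
  yaw 16.337584022994836 axis 0.578525735095144 R 0.13417080268939763 rms 0.004168369027396702 ang 2-98 [-12.9424  56.0178] lat [-0.056   0.0359  0.1344]
d [ 175  259  119   74 6700] [ 0.6608 -0.1814  0.1441] [ 0.5938 -0.2826  0.0802] [ 0.7221 -0.0775  0.1828]
  yaw -8.814087904332926 axis 0.5988601289832883 R 0.13409192737042155 rms 0.0022317191752756834 ang 2-98 [13.6716 73.4129] lat [-0.1731 -0.0781  0.0178]
```

```bash
python3 -m creep '[{"tz":-6,"rz":-3.9},{"tz":-6,"rz":-3.9},{"tz":-6,"rz":-3.9},{"tz":-6,"rz":-3.9},{"tz":-6,"rz":-3.9},{"tz":-6,"rz":-3.9},{"tz":-6,"rz":-3.9},{"tz":-6,"rz":-3.9},{"tz":-6,"rz":-3.9},{"tz":-6,"rz":-3.9},{"tz":-6,"rz":-3.9},{"tz":-6,"rz":-3.9},{"tz":-6,"rz":-3.9},{"tz":-6,"rz":-3.9},{"tz":0}]'
cat >> h.py <<'E'
from scipy.spatial.transform import Rotation as Ro
# name: yaw, axis along u, lateral of handle mid
S={'full':(np.radians(-8.9),.5988,None),'empty':(np.radians(16.3),.5782,None)}
MID={'full':np.array([.6150,-.170,.2167]),'empty':np.array([.5020,.1885,.2150])}
def frame(n,th,tilt=None):
    y,a,_=S[n]; u=np.array([np.cos(y),np.sin(y),0]); v=np.array([-np.sin(y),np.cos(y),0]);k=np.array([0,0,1.])
    l=MID[n]@v
    p=a*u+l*v+.045*k+.175*(np.sin(th)*u+np.cos(th)*k)
    t=th if tilt is None else tilt
    z=-(np.sin(t)*u+np.cos(t)*k); Y=np.cos(t)*u-np.sin(t)*k
    return p,np.c_[np.cross(Y,z),Y,z]
def go(n,th,tilt=None,back=0,s=None):
    "tool-frame shift (mm) and rotvec (deg) from now to grasp at angle th deg; back: mm behind; TCP=grasp+19mm z"
    s=s or arm.sense()
    p,R=frame(n,np.radians(th),None if tilt is None else np.radians(tilt))
    tcp=p+R[:,2]*(arm.grip_point_offset-back/1000)
    Rn=s['eef_rot']; return Rn.T@(tcp-s['position'])*1000, np.degrees(Ro.from_matrix(Rn.T@R).as_rotvec()),tcp
E
python3 - <<'E'
from h import *
np.set_printoptions(precision=3,suppress=True)
s=arm.sense();print(s['time'],s['position'],s['joint_positions'],s['ft_force'])
for n in S:
    y,a,_=S[n];u=np.array([np.cos(y),np.sin(y),0]);print(n,np.degrees(np.arctan2(MID[n]@u-a,MID[n][2]-.045)),frame(n,0)[1].tolist())
print(go('full',11.3,0,80))
E
```

```text
0.15 [ 0.277 -0.56   0.231] [ 1.088  0.333 -0.065  1.461  0.022  1.35  -0.089] [-0.044 -0.12   0.345]
full 11.55232450136403 [[0.1547103862994681, 0.9879598657693891, -0.0], [0.9879598657693891, -0.1547103862994681, -0.0], [-0.0, 0.0, -1.0]]
empty -14.344174654865343 [[-0.2806667089207878, 0.9598052919751869, -0.0], [0.9598052919751869, 0.2806667089207878, -0.0], [0.0, 0.0, -1.0]]
(array([ 475.033, -199.991,  -46.988]), array([ -0.056,  -0.028, -54.758]), array([ 0.614, -0.17 ,  0.278]))$[0]: bad value
```

```bash
python3 -m creep '[{"claw":0,"tx":0,"ty":0,"tz":-6,"rx":0,"ry":0,"rz":-3.9},{"claw":0,"tx":0,"ty":0,"tz":-6,"rx":0,"ry":0,"rz":-3.9},{"claw":0,"tx":0,"ty":0,"tz":-6,"rx":0,"ry":0,"rz":-3.9},{"claw":0,"tx":0,"ty":0,"tz":-6,"rx":0,"ry":0,"rz":-3.9},{"claw":0,"tx":0,"ty":0,"tz":-6,"rx":0,"ry":0,"rz":-3.9},{"claw":0,"tx":0,"ty":0,"tz":-6,"rx":0,"ry":0,"rz":-3.9},{"claw":0,"tx":0,"ty":0,"tz":-6,"rx":0,"ry":0,"rz":-3.9},{"claw":0,"tx":0,"ty":0,"tz":-6,"rx":0,"ry":0,"rz":-3.9},{"claw":0,"tx":0,"ty":0,"tz":-6,"rx":0,"ry":0,"rz":-3.9},{"claw":0,"tx":0,"ty":0,"tz":-6,"rx":0,"ry":0,"rz":-3.9},{"claw":0,"tx":0,"ty":0,"tz":-6,"rx":0,"ry":0,"rz":-3.9},{"claw":0,"tx":0,"ty":0,"tz":-6,"rx":0,"ry":0,"rz":-3.9},{"claw":0,"tx":0,"ty":0,"tz":-6,"rx":0,"ry":0,"rz":-3.9},{"claw":0,"tx":0,"ty":0,"tz":-6,"rx":0,"ry":0,"rz":-3.9},{"claw":0,"tx":0,"ty":0,"tz":0,"rx":0,"ry":0,"rz":0}]' 20
cat > q.py <<'E'
from h import *
import sys
np.set_printoptions(precision=2,suppress=True)
s=arm.sense();print('t',s['time'],'pos',s['position']*1000,'q',s['joint_positions'],'F',s['ft_force'],'M',s['ft_torque'],'gap',s['finger_gap']*1000)
if len(sys.argv)>1:
    a=[None if x=='-' else float(x) for x in sys.argv[2:]]
    for r in go(sys.argv[1],*a): print(r)
E
python3 q.py full 11.3 0 80
```

```text
time: 1.65
position: [0.2774, -0.5603, 0.3159]
eef_rot: [[0.156, 0.988, 0.0], [0.988, -0.156, -0.001], [-0.001, 0.001, -1.0]]
ft_force: [1.2, -0.3, 0.8]
finger_gap: 0.0858
t 1.65 pos [ 277.44 -560.27  315.86] q [ 1.18  0.31 -0.18  1.31  0.06  1.52  0.84] F [ 1.15 -0.26  0.79] M [ 0.03  0.02 -0.01] gap 85.75835554962539
[438.27 271.56  37.83]
[ 0.03  0.04 -0.1 ]
[ 0.61 -0.17  0.28]
```

```bash
python3 -m creep '[{"claw":0,"tx":29.2,"ty":18.1,"tz":0,"rx":0,"ry":0,"rz":0},{"claw":0,"tx":29.2,"ty":18.1,"tz":0,"rx":0,"ry":0,"rz":0},{"claw":0,"tx":29.2,"ty":18.1,"tz":0,"rx":0,"ry":0,"rz":0},{"claw":0,"tx":29.2,"ty":18.1,"tz":0,"rx":0,"ry":0,"rz":0},{"claw":0,"tx":29.2,"ty":18.1,"tz":0,"rx":0,"ry":0,"rz":0},{"claw":0,"tx":29.2,"ty":18.1,"tz":0,"rx":0,"ry":0,"rz":0},{"claw":0,"tx":29.2,"ty":18.1,"tz":0,"rx":0,"ry":0,"rz":0},{"claw":0,"tx":29.2,"ty":18.1,"tz":0,"rx":0,"ry":0,"rz":0},{"claw":0,"tx":29.2,"ty":18.1,"tz":0,"rx":0,"ry":0,"rz":0},{"claw":0,"tx":29.2,"ty":18.1,"tz":0,"rx":0,"ry":0,"rz":0},{"claw":0,"tx":29.2,"ty":18.1,"tz":0,"rx":0,"ry":0,"rz":0},{"claw":0,"tx":29.2,"ty":18.1,"tz":0,"rx":0,"ry":0,"rz":0},{"claw":0,"tx":29.2,"ty":18.1,"tz":0,"rx":0,"ry":0,"rz":0},{"claw":0,"tx":29.2,"ty":18.1,"tz":0,"rx":0,"ry":0,"rz":0},{"claw":0,"tx":29.2,"ty":18.1,"tz":0,"rx":0,"ry":0,"rz":0},{"claw":0,"tx":0,"ty":0,"tz":0,"rx":0,"ry":0,"rz":0}]'
python3 q.py full 11.5 0 80
python3 -c "
from h import *
snap('wrist','wrist1')"
```

```text
time: 3.25
position: [0.6165, -0.1645, 0.3141]
eef_rot: [[0.152, 0.988, -0.0], [0.988, -0.152, 0.003], [0.003, -0.001, -1.0]]
ft_force: [-0.8, 1.3, 0.7]
finger_gap: 0.0855
t 3.25 pos [ 616.48 -164.54  314.08] q [ 0.53  0.37 -0.47  1.26  0.16  1.54 -0.07] F [-0.78  1.28  0.68] M [0.01 0.04 0.07] gap 85.53070032260507
[-5.74 -0.81 36.27]
[-0.06 -0.18  0.13]
[ 0.61 -0.17  0.28]
```

View pics/wrist1.png

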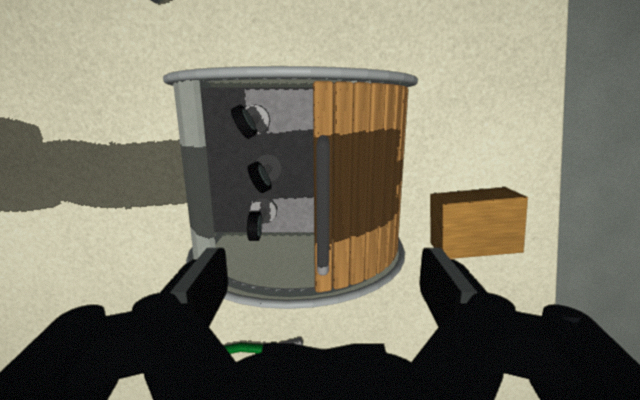

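```bash
python3 - <<'E'
from h import *
c=L('wrist1')
for p in((323,138),(322,205),(322,273)):
    o,d=ray(c,*p); print(o+d*(.2215-o[2])/d[2], o+d*c['d'][int(p[1]+(3 if p[1]<200 else -3)),int(p[0])])
s=L('scene0')
E
```

```text
[ 0.62152657 -0.11847027  0.2215    ] [ 0.62146438 -0.11881686  0.21786823]
[ 0.61311505 -0.16795178  0.2215    ] [ 0.61315962 -0.16769408  0.22234206]
[ 0.60432281 -0.22454555  0.2215    ] [ 0.60445959 -0.22371756  0.22301399]
```

```bash
python3 -m creep '[{"claw":0,"tx":-3,"ty":-1,"tz":0,"rx":0,"ry":0,"rz":0},{"claw":0,"tx":-3,"ty":-1,"tz":9.6,"rx":0,"ry":0,"rz":0},{"claw":0,"tx":0,"ty":0,"tz":9.6,"rx":0,"ry":0,"rz":0},{"claw":0,"tx":0,"ty":0,"tz":9.6,"rx":0,"ry":0,"rz":0},{"claw":0,"tx":0,"ty":0,"tz":9.6,"rx":0,"ry":0,"rz":0},{"claw":0,"tx":0,"ty":0,"tz":9.6,"rx":0,"ry":0,"rz":0},{"claw":0,"tx":0,"ty":0,"tz":9.6,"rx":0,"ry":0,"rz":0},{"claw":0,"tx":0,"ty":0,"tz":9.6,"rx":0,"ry":0,"rz":0},{"claw":0,"tx":0,"ty":0,"tz":9.6,"rx":0,"ry":0,"rz":0},{"claw":0,"tx":0,"ty":0,"tz":9.6,"rx":0,"ry":0,"rz":0},{"claw":0,"tx":0,"ty":0,"tz":9.6,"rx":0,"ry":0,"rz":0},{"claw":0,"tx":0,"ty":0,"tz":9.6,"rx":0,"ry":0,"rz":0},{"claw":0,"tx":0,"ty":0,"tz":9.6,"rx":0,"ry":0,"rz":0},{"claw":0,"tx":0,"ty":0,"tz":0,"rx":0,"ry":0,"rz":0}]' 
python3 q.py full 11 0 0
```

```text
time: 4.7
position: [0.6108, -0.1759, 0.1984]
eef_rot: [[0.157, 0.988, -0.002], [0.988, -0.157, 0.001], [0.0, -0.002, -1.0]]
ft_force: [-0.6, -0.2, 1.0]
finger_gap: 0.0853
t 4.7 pos [ 610.81 -175.85  198.4 ] q [ 0.56  0.41 -0.46  1.45  0.19  1.32 -0.08] F [-0.6  -0.17  1.  ] M [-0.02  0.06  0.03] gap 85.28931903900087
[6.44 1.51 0.31]
[-0.13 -0.01 -0.16]
[ 0.61 -0.17  0.2 ]
```

```bash
python3 -m creep '[{"claw":120,"tx":0,"ty":0,"tz":0,"rx":0,"ry":0,"rz":0},{"claw":180,"tx":0,"ty":0,"tz":0,"rx":0,"ry":0,"rz":0},{"claw":255,"tx":0,"ty":0,"tz":0,"rx":0,"ry":0,"rz":0},{"claw":255,"tx":0,"ty":0,"tz":0,"rx":0,"ry":0,"rz":0},{"claw":255,"tx":0,"ty":0,"tz":0,"rx":0,"ry":0,"rz":0},{"claw":255,"tx":0,"ty":0,"tz":0,"rx":0,"ry":0,"rz":0},{"claw":255,"tx":0,"ty":0,"tz":0,"rx":0,"ry":0,"rz":0},{"claw":255,"tx":0,"ty":0,"tz":0,"rx":0,"ry":0,"rz":0}]' 30
python3 q.py full 1 -5 0;  python3 -c "
from h import *
snap('wrist','wrist2')"
```

```text
time: 5.5
position: [0.612, -0.176, 0.2006]
eef_rot: [[0.157, 0.988, 0.001], [0.988, -0.157, -0.0], [-0.0, 0.001, -1.0]]
ft_force: [1.8, -0.3, 2.7]
finger_gap: 0.0089
t 5.5 pos [ 611.96 -175.97  200.59] q [ 0.56  0.41 -0.46  1.45  0.19  1.32 -0.08] F [ 1.76 -0.3   2.66] M [-0.19 -0.51  0.06] gap 8.937964990622937
[  6.29 -28.35  -0.79]
[-4.92  0.01 -0.15]
[ 0.58 -0.17  0.2 ]
```

View pics/wrist2.png

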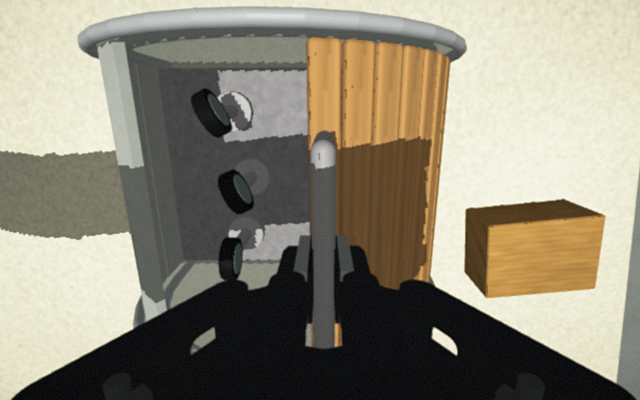

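```bash
cat > arc.py <<'E'
from h import *
import sys
n=sys.argv[1]; t0,t1,k0,k1=map(float,sys.argv[2:6]); N=int(sys.argv[6])
T=[]
for i in range(N+1):
    f=i/N; p,R=frame(n,np.radians(t0+f*(t1-t0)),np.radians(k0+f*(k1-k0))); T.append((p+R[:,2]*.019,R))
for (a,A),(b,B) in zip(T,T[1:]):
    print(np.round(A.T@(b-a)*1000,1),np.round(np.degrees(Ro.from_matrix(A.T@B).as_rotvec()),2))
E
python3 arc.py full 11 -36 0 -20 36
```

```text
[ 0.  -3.7 -0.7] [-0.56 -0.   -0.  ]
[-0.  -3.7 -0.7] [-0.56 -0.    0.  ]
[ 0.  -3.8 -0.6] [-0.56  0.   -0.  ]
[-0.  -3.8 -0.6] [-0.56 -0.    0.  ]
[-0.  -3.8 -0.5] [-0.56  0.    0.  ]
[ 0.  -3.8 -0.5] [-0.56 -0.    0.  ]
[-0.  -3.8 -0.4] [-0.56  0.    0.  ]
[ 0.  -3.8 -0.4] [-0.56 -0.   -0.  ]
[-0.  -3.8 -0.3] [-0.56  0.    0.  ]
[ 0.  -3.8 -0.3] [-0.56 -0.   -0.  ]
[-0.  -3.8 -0.2] [-0.56  0.   -0.  ]
[-0.  -3.8 -0.1] [-0.56 -0.    0.  ]
[ 0.  -3.8 -0.1] [-0.56 -0.   -0.  ]
[-0.  -3.8 -0. ] [-0.56  0.   -0.  ]
[-0.  -3.8  0. ] [-0.56  0.    0.  ]
[-0.  -3.8  0.1] [-0.56 -0.    0.  ]
[ 0.  -3.8  0.1] [-0.56  0.   -0.  ]
[-0.  -3.8  0.2] [-0.56 -0.   -0.  ]
[ 0.  -3.8  0.2] [-0.56 -0.    0.  ]
[ 0.  -3.8  0.3] [-0.56 -0.    0.  ]
[-0.  -3.8  0.3] [-0.56  0.   -0.  ]
[-0.  -3.8  0.4] [-0.56 -0.   -0.  ]
[ 0.  -3.8  0.4] [-0.56 -0.    0.  ]
[-0.  -3.8  0.5] [-0.56  0.   -0.  ]
[-0.  -3.8  0.5] [-0.56 -0.   -0.  ]
[ 0.  -3.8  0.6] [-0.56  0.    0.  ]
[-0.  -3.8  0.6] [-0.56 -0.   -0.  ]
[ 0.  -3.7  0.7] [-0.56 -0.    0.  ]
[-0.  -3.7  0.7] [-0.56  0.    0.  ]
[ 0.  -3.7  0.8] [-0.56  0.   -0.  ]
[-0.  -3.7  0.8] [-0.56 -0.    0.  ]
[ 0.  -3.7  0.9] [-0.56 -0.   -0.  ]
[-0.  -3.7  0.9] [-0.56  0.   -0.  ]
[-0.  -3.7  1. ] [-0.56 -0.    0.  ]
[-0.  -3.7  1. ] [-0.56 -0.   -0.  ]
[ 0.  -3.7  1.1] [-0.56  0.    0.  ]
```

```bash
python3 -m creep '[{"claw":255,"tx":0,"ty":-3.7,"tz":-0.7,"rx":-0.56,"ry":0,"rz":0},{"claw":255,"tx":0,"ty":-3.7,"tz":-0.7,"rx":-0.56,"ry":0,"rz":0},{"claw":255,"tx":0,"ty":-3.8,"tz":-0.6,"rx":-0.56,"ry":0,"rz":0},{"claw":255,"tx":0,"ty":-3.8,"tz":-0.6,"rx":-0.56,"ry":0,"rz":0},{"claw":255,"tx":0,"ty":-3.8,"tz":-0.5,"rx":-0.56,"ry":0,"rz":0},{"claw":255,"tx":0,"ty":-3.8,"tz":-0.5,"rx":-0.56,"ry":0,"rz":0},{"claw":255,"tx":0,"ty":-3.8,"tz":-0.4,"rx":-0.56,"ry":0,"rz":0},{"claw":255,"tx":0,"ty":-3.8,"tz":-0.4,"rx":-0.56,"ry":0,"rz":0},{"claw":255,"tx":0,"ty":-3.8,"tz":-0.3,"rx":-0.56,"ry":0,"rz":0},{"claw":255,"tx":0,"ty":-3.8,"tz":-0.3,"rx":-0.56,"ry":0,"rz":0}]'
python3 q.py full -2 -5.6 0
```

```text
time: 6.55
position: [0.5741, -0.1702, 0.2039]
eef_rot: [[0.158, 0.983, 0.098], [0.988, -0.157, -0.016], [-0.0, 0.1, -0.995]]
ft_force: [4.7, -1.8, 2.9]
finger_gap: 0.0087
t 6.55 pos [ 574.15 -170.16  203.89] q [ 0.63  0.26 -0.48  1.64  0.13  1.17 -0.04] F [ 4.73 -1.78  2.87] M [-0.45 -1.15  0.05] gap 8.657526003892965
[6.48 0.68 2.68]
[ 0.12  0.04 -0.17]
[ 0.58 -0.16  0.2 ]
```

```bash
python3 -m creep '[{"claw":255,"tx":0,"ty":-3.8,"tz":-0.2,"rx":-0.56,"ry":0,"rz":0},{"claw":255,"tx":0,"ty":-3.8,"tz":-0.1,"rx":-0.56,"ry":0,"rz":0},{"claw":255,"tx":0,"ty":-3.8,"tz":-0.1,"rx":-0.56,"ry":0,"rz":0},{"claw":255,"tx":0,"ty":-3.8,"tz":0,"rx":-0.56,"ry":0,"rz":0},{"claw":255,"tx":0,"ty":-3.8,"tz":0,"rx":-0.56,"ry":0,"rz":0},{"claw":255,"tx":0,"ty":-3.8,"tz":0.1,"rx":-0.56,"ry":0,"rz":0},{"claw":255,"tx":0,"ty":-3.8,"tz":0.1,"rx":-0.56,"ry":0,"rz":0},{"claw":255,"tx":0,"ty":-3.8,"tz":0.2,"rx":-0.56,"ry":0,"rz":0},{"claw":255,"tx":0,"ty":-3.8,"tz":0.2,"rx":-0.56,"ry":0,"rz":0},{"claw":255,"tx":0,"ty":-3.8,"tz":0.3,"rx":-0.56,"ry":0,"rz":0},{"claw":255,"tx":0,"ty":-3.8,"tz":0.3,"rx":-0.56,"ry":0,"rz":0},{"claw":255,"tx":0,"ty":-3.8,"tz":0.4,"rx":-0.56,"ry":0,"rz":0},{"claw":255,"tx":0,"ty":-3.8,"tz":0.4,"rx":-0.56,"ry":0,"rz":0},{"claw":255,"tx":0,"ty":-3.8,"tz":0.5,"rx":-0.56,"ry":0,"rz":0},{"claw":255,"tx":0,"ty":-3.8,"tz":0.5,"rx":-0.56,"ry":0,"rz":0},{"claw":255,"tx":0,"ty":-3.8,"tz":0.6,"rx":-0.56,"ry":0,"rz":0},{"claw":255,"tx":0,"ty":-3.8,"tz":0.6,"rx":-0.56,"ry":0,"rz":0}]'
python3 q.py full -24.2 -15 0
```

```text
time: 8.25
position: [0.5119, -0.1604, 0.1887]
eef_rot: [[0.158, 0.953, 0.259], [0.987, -0.152, -0.042], [-0.001, 0.262, -0.965]]
ft_force: [2.2, -1.9, 5.3]
finger_gap: 0.0084
t 8.25 pos [ 511.88 -160.4   188.73] q [ 0.72  0.01 -0.49  1.96 -0.02  0.92  0.09] F [ 2.15 -1.87  5.32] M [-0.6  -0.53 -0.07] gap 8.379062808621917
[6.48 0.74 2.45]
[ 0.19  0.08 -0.17]
[ 0.51 -0.15  0.19]
```

```bash
python3 -m creep '[{"claw":255,"tx":0,"ty":-3.7,"tz":0.7,"rx":-0.56,"ry":0,"rz":0},{"claw":255,"tx":0,"ty":-3.7,"tz":0.7,"rx":-0.56,"ry":0,"rz":0},{"claw":255,"tx":0,"ty":-3.7,"tz":0.8,"rx":-0.56,"ry":0,"rz":0},{"claw":255,"tx":0,"ty":-3.7,"tz":0.8,"rx":-0.56,"ry":0,"rz":0},{"claw":255,"tx":0,"ty":-3.7,"tz":0.9,"rx":-0.56,"ry":0,"rz":0},{"claw":255,"tx":0,"ty":-3.7,"tz":0.9,"rx":-0.56,"ry":0,"rz":0},{"claw":255,"tx":0,"ty":-3.7,"tz":1,"rx":-0.56,"ry":0,"rz":0},{"claw":255,"tx":0,"ty":-3.7,"tz":1,"rx":-0.56,"ry":0,"rz":0}]'
python3 q.py full -35 -20 0
python3 -m creep '[{"claw":255,"tx":0,"ty":-3,"tz":0.8,"rx":-0.4,"ry":0,"rz":0},{"claw":255,"tx":0,"ty":-2,"tz":0.5,"rx":0,"ry":0,"rz":0}]'
python3 q.py full -35 -20 0
```

```text
time: 9.05
position: [0.4859, -0.1563, 0.1733]
eef_rot: [[0.158, 0.93, 0.332], [0.987, -0.149, -0.054], [-0.0, 0.337, -0.942]]
ft_force: [6.6, -4.9, 10.8]
finger_gap: 0.0085
t 9.05 pos [ 485.93 -156.29  173.25] q [ 0.74 -0.09 -0.47  2.1  -0.11  0.79  0.17] F [ 6.58 -4.9  10.8 ] M [-1.18 -2.37 -0.26] gap 8.501188453994464
[ 6.43 -0.33  2.51]
[-0.33  0.08 -0.17]
[ 0.49 -0.15  0.17]
time: 9.25
position: [0.4859, -0.1563, 0.1735]
eef_rot: [[0.158, 0.924, 0.348], [0.987, -0.147, -0.057], [-0.001, 0.353, -0.936]]
ft_force: [24.2, -9.0, 2.5]
finger_gap: 0.0093
t 9.25 pos [ 485.86 -156.31  173.54] q [ 0.74 -0.11 -0.47  2.11 -0.12  0.77  0.18] F [24.21 -9.05  2.49] M [-1.66 -4.73 -0.33] gap 9.282729695457274
[ 6.46 -0.41  2.79]
[ 0.65  0.14 -0.14]
[ 0.49 -0.15  0.17]
```

```bash
python3 -m creep '[{"claw":200,"tx":0,"ty":0,"tz":0,"rx":0,"ry":0,"rz":0},{"claw":100,"tx":0,"ty":0,"tz":0,"rx":0,"ry":0,"rz":0},{"claw":0,"tx":0,"ty":0,"tz":0,"rx":0,"ry":0,"rz":0},{"claw":0,"tx":0,"ty":0,"tz":0,"rx":0,"ry":0,"rz":0},{"claw":0,"tx":0,"ty":0,"tz":0,"rx":0,"ry":0,"rz":0},{"claw":0,"tx":0,"ty":0,"tz":0,"rx":0,"ry":0,"rz":0}]'
python3 q.py full -35 -20 0
```

```text
time: 9.85
position: [0.4818, -0.1551, 0.17]
eef_rot: [[0.157, 0.928, 0.337], [0.988, -0.148, -0.054], [0.0, 0.341, -0.94]]
ft_force: [0.4, 0.0, 0.4]
finger_gap: 0.0852
t 9.85 pos [ 481.76 -155.13  170.04] q [ 0.74 -0.1  -0.47  2.11 -0.12  0.78  0.18] F [0.39 0.03 0.44] M [0.08 0.37 0.04] gap 85.24446062725926
[5.94 4.8  0.96]
[-0.04  0.04 -0.15]
[ 0.49 -0.15  0.17]
```

```bash
python3 -m creep '[{"claw":0,"tx":0,"ty":1,"tz":-9,"rx":0,"ry":0,"rz":0},{"claw":0,"tx":0,"ty":1,"tz":-9,"rx":0,"ry":0,"rz":0},{"claw":0,"tx":0,"ty":1,"tz":-9,"rx":0,"ry":0,"rz":0},{"claw":0,"tx":0,"ty":1,"tz":-9,"rx":0,"ry":0,"rz":0},{"claw":0,"tx":0,"ty":0,"tz":-9,"rx":0,"ry":0,"rz":0},{"claw":0,"tx":0,"ty":0,"tz":-9,"rx":0,"ry":0,"rz":0},{"claw":0,"tx":0,"ty":0,"tz":-9,"rx":0,"ry":0,"rz":0},{"claw":0,"tx":0,"ty":0,"tz":-9,"rx":0,"ry":0,"rz":0},{"claw":0,"tx":0,"ty":0,"tz":-9,"rx":2,"ry":0,"rz":0},{"claw":0,"tx":0,"ty":0,"tz":-9,"rx":2,"ry":0,"rz":0},{"claw":0,"tx":0,"ty":0,"tz":-9,"rx":2,"ry":0,"rz":0},{"claw":0,"tx":0,"ty":0,"tz":-9,"rx":2,"ry":0,"rz":0},{"claw":0,"tx":0,"ty":0,"tz":-9,"rx":2,"ry":0,"rz":0},{"claw":0,"tx":0,"ty":0,"tz":-9,"rx":2,"ry":0,"rz":0},{"claw":0,"tx":0,"ty":0,"tz":-5,"rx":2,"ry":0,"rz":0},{"claw":0,"tx":0,"ty":0,"tz":-5,"rx":2,"ry":0,"rz":0},{"claw":0,"tx":0,"ty":0,"tz":0,"rx":2,"ry":0,"rz":0},{"claw":0,"tx":0,"ty":0,"tz":0,"rx":2,"ry":0,"rz":0},{"claw":0,"tx":0,"ty":0,"tz":0,"rx":0,"ry":0,"rz":0}]'
python3 q.py empty -14.3 0 80
python3 -c "
from h import *
snap('side','side3');snap('scene','scene3')"
```

```text
time: 11.75
position: [0.4467, -0.1495, 0.3013]
eef_rot: [[0.157, 0.988, -0.001], [0.988, -0.157, 0.001], [0.001, -0.001, -1.0]]
ft_force: [-1.1, 0.4, 0.5]
finger_gap: 0.0854
t 11.75 pos [ 446.67 -149.55  301.32] q [ 0.73 -0.02 -0.49  1.71 -0.01  1.44  0.08] F [-1.09  0.4   0.51] M [-0.03 -0.05  0.01] gap 85.44718802911252
[342.63   1.79  25.68]
[ -0.05  -0.05 -25.34]
[0.5  0.19 0.28]
```

View pics/side3.png

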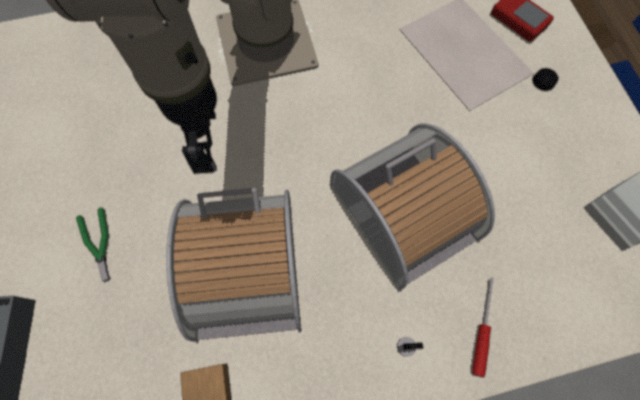

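View pics/scene3.png

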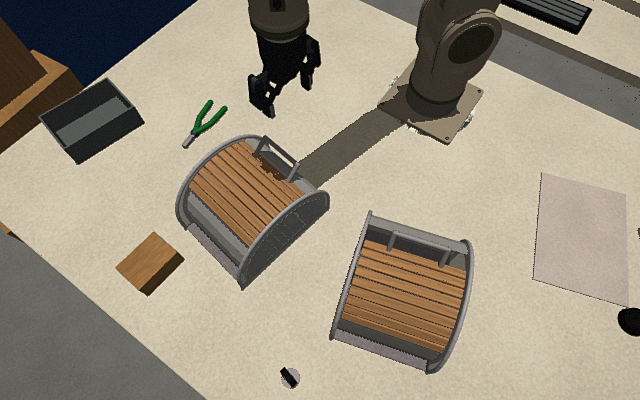

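```bash
python3 -m creep '[{"claw":0,"tx":22,"ty":0,"tz":0,"rx":0,"ry":0,"rz":-2.1},{"claw":0,"tx":22,"ty":0,"tz":0,"rx":0,"ry":0,"rz":-2.1},{"claw":0,"tx":22,"ty":0,"tz":0,"rx":0,"ry":0,"rz":-2.1},{"claw":0,"tx":22,"ty":0,"tz":0,"rx":0,"ry":0,"rz":-2.1},{"claw":0,"tx":22,"ty":0,"tz":0,"rx":0,"ry":0,"rz":-2.1},{"claw":0,"tx":22,"ty":0,"tz":0,"rx":0,"ry":0,"rz":-2.1},{"claw":0,"tx":22,"ty":0,"tz":0,"rx":0,"ry":0,"rz":-2.1},{"claw":0,"tx":22,"ty":0,"tz":0,"rx":0,"ry":0,"rz":-2.1},{"claw":0,"tx":22,"ty":0,"tz":0,"rx":0,"ry":0,"rz":-2.1},{"claw":0,"tx":22,"ty":0,"tz":0,"rx":0,"ry":0,"rz":-2.1},{"claw":0,"tx":22,"ty":0,"tz":0,"rx":0,"ry":0,"rz":-2.1},{"claw":0,"tx":22,"ty":0,"tz":0,"rx":0,"ry":0,"rz":-2.2},{"claw":0,"tx":0,"ty":0,"tz":0,"rx":0,"ry":0,"rz":0}]'
python3 q.py empty -14.3 0 80
```

```text
time: 13.15
position: [0.434, 0.1159, 0.3016]
eef_rot: [[-0.287, 0.958, 0.0], [0.958, 0.287, 0.0], [0.0, 0.001, -1.0]]
ft_force: [-1.0, -0.5, 0.5]
finger_gap: 0.0854
t 13.15 pos [434.   115.86 301.61] q [ 0.47 -0.07 -0.77  1.75 -0.05  1.44 -0.01] F [-0.99 -0.48  0.5 ] M [ 0.06 -0.01 -0.01] gap 85.41314620962554
[50.1  86.2  25.78]
[ 0.03 -0.01  0.35]
[0.5  0.19 0.28]
```

```bash
python3 -m creep '[{"claw":0,"tx":10,"ty":17.2,"tz":0,"rx":0,"ry":0,"rz":0},{"claw":0,"tx":10,"ty":17.2,"tz":0,"rx":0,"ry":0,"rz":0},{"claw":0,"tx":10,"ty":17.2,"tz":0,"rx":0,"ry":0,"rz":0},{"claw":0,"tx":10,"ty":17.2,"tz":0,"rx":0,"ry":0,"rz":0},{"claw":0,"tx":10,"ty":17.2,"tz":0,"rx":0,"ry":0,"rz":0.35},{"claw":0,"tx":0,"ty":0,"tz":0,"rx":0,"ry":0,"rz":0},{"claw":0,"tx":0,"ty":0,"tz":0,"rx":0,"ry":0,"rz":0}]'
python3 q.py empty -14.3 0 0
python3 -c "
from h import *
snap('wrist','wrist4')"
```

```text
time: 13.85
position: [0.5034, 0.1842, 0.301]
eef_rot: [[-0.275, 0.962, -0.001], [0.962, 0.275, 0.0], [0.001, -0.001, -1.0]]
ft_force: [0.2, -0.2, -0.4]
finger_gap: 0.0853
t 13.85 pos [503.45 184.22 300.98] q [ 0.32  0.19 -0.86  1.55  0.15  1.47 -0.27] F [ 0.18 -0.2  -0.45] M [-0.    0.07 -0.02] gap 85.27423395426231
[  4.46   0.13 105.1 ]
[-0.05 -0.03 -0.36]
[0.5  0.19 0.2 ]
```

View pics/wrist4.png

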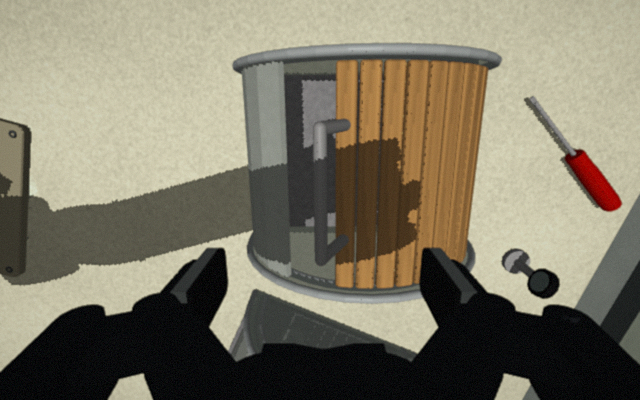

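```bash
python3 -m creep '[{"claw":0,"tx":2,"ty":-1,"tz":9.5,"rx":0,"ry":0,"rz":0},{"claw":0,"tx":2,"ty":0,"tz":9.5,"rx":0,"ry":0,"rz":0},{"claw":0,"tx":0,"ty":0,"tz":9.5,"rx":0,"ry":0,"rz":0},{"claw":0,"tx":0,"ty":0,"tz":9.5,"rx":0,"ry":0,"rz":0},{"claw":0,"tx":0,"ty":0,"tz":9.5,"rx":0,"ry":0,"rz":0},{"claw":0,"tx":0,"ty":0,"tz":9.5,"rx":0,"ry":0,"rz":0},{"claw":0,"tx":0,"ty":0,"tz":9.5,"rx":0,"ry":0,"rz":0},{"claw":0,"tx":0,"ty":0,"tz":9.5,"rx":0,"ry":0,"rz":0},{"claw":0,"tx":0,"ty":0,"tz":9.5,"rx":0,"ry":0,"rz":0},{"claw":0,"tx":0,"ty":0,"tz":9.5,"rx":0,"ry":0,"rz":0},{"claw":0,"tx":0,"ty":0,"tz":9.5,"rx":0,"ry":0,"rz":0},{"claw":0,"tx":0,"ty":0,"tz":0,"rx":0,"ry":0,"rz":0},{"claw":120,"tx":0,"ty":0,"tz":0,"rx":0,"ry":0,"rz":0},{"claw":180,"tx":0,"ty":0,"tz":0,"rx":0,"ry":0,"rz":0},{"claw":255,"tx":0,"ty":0,"tz":0,"rx":0,"ry":0,"rz":0},{"claw":255,"tx":0,"ty":0,"tz":0,"rx":0,"ry":0,"rz":0},{"claw":255,"tx":0,"ty":0,"tz":0,"rx":0,"ry":0,"rz":0},{"claw":255,"tx":0,"ty":0,"tz":0,"rx":0,"ry":0,"rz":0},{"claw":255,"tx":0,"ty":0,"tz":0,"rx":0,"ry":0,"rz":0}]' 30
python3 q.py empty -14.3 0 0; python3 arc.py empty -14.3 33 0 16 36
```

```text
time: 15.8
position: [0.5015, 0.1877, 0.1971]
eef_rot: [[-0.274, 0.962, 0.0], [0.962, 0.274, -0.0], [-0.0, 0.0, -1.0]]
ft_force: [-1.7, -0.3, 3.2]
finger_gap: 0.0089
t 15.8 pos [501.53 187.72 197.07] q [ 0.3   0.26 -0.85  1.71  0.2   1.27 -0.32] F [-1.68 -0.34  3.24] M [-0.18  0.34 -0.01] gap 8.902846486941158
[0.62 0.91 1.19]
[ 0.01  0.01 -0.4 ]
[0.5  0.19 0.2 ]
[ 0.   3.8 -0.9] [ 0.44 -0.   -0.  ]
[-0.   3.8 -0.9] [ 0.44  0.   -0.  ]
[ 0.   3.8 -0.8] [ 0.44 -0.    0.  ]
[-0.   3.8 -0.8] [ 0.44  0.   -0.  ]
[-0.   3.8 -0.7] [0.44 0.   0.  ]
[ 0.   3.8 -0.6] [ 0.44 -0.    0.  ]
[-0.   3.8 -0.6] [ 0.44  0.   -0.  ]
[ 0.   3.8 -0.5] [0.44 0.   0.  ]
[-0.   3.8 -0.5] [ 0.44 -0.   -0.  ]
[ 0.   3.8 -0.4] [ 0.44 -0.    0.  ]
[ 0.   3.9 -0.3] [ 0.44  0.   -0.  ]
[-0.   3.9 -0.3] [ 0.44 -0.   -0.  ]
[-0.   3.9 -0.2] [0.44 0.   0.  ]
[-0.   3.9 -0.2] [0.44 0.   0.  ]
[-0.   3.9 -0.1] [ 0.44 -0.   -0.  ]
[ 0.   3.9 -0. ] [ 0.44  0.   -0.  ]
[-0.   3.9  0. ] [ 0.44 -0.   -0.  ]
[-0.   3.9  0.1] [0.44 0.   0.  ]
[0.  3.9 0.1] [0.44 0.   0.  ]
[-0.   3.9  0.2] [ 0.44 -0.   -0.  ]
[0.  3.9 0.3] [ 0.44 -0.   -0.  ]
[-0.   3.9  0.3] [ 0.44 -0.    0.  ]
[0.  3.8 0.4] [0.44 0.   0.  ]
[-0.   3.8  0.4] [ 0.44  0.   -0.  ]
[0.  3.8 0.5] [ 0.44 -0.   -0.  ]
[0.  3.8 0.6] [ 0.44 -0.    0.  ]
[-0.   3.8  0.6] [ 0.44 -0.    0.  ]
[-0.   3.8  0.7] [ 0.44  0.   -0.  ]
[0.  3.8 0.7] [0.44 0.   0.  ]
[0.  3.8 0.8] [ 0.44 -0.   -0.  ]
[0.  3.8 0.9] [ 0.44 -0.   -0.  ]
[0.  3.8 0.9] [ 0.44 -0.   -0.  ]
[-0.   3.7  1. ] [0.44 0.   0.  ]
[-0.   3.7  1. ] [ 0.44 -0.    0.  ]
[0.  3.7 1.1] [0.44 0.   0.  ]
[0.  3.7 1.2] [ 0.44 -0.   -0.  ]
```

```bash
python3 -m creep '[{"claw":255,"tx":0,"ty":3.8,"tz":-0.9,"rx":0.44,"ry":0,"rz":0},{"claw":255,"tx":0,"ty":3.8,"tz":-0.9,"rx":0.44,"ry":0,"rz":0},{"claw":255,"tx":0,"ty":3.8,"tz":-0.8,"rx":0.44,"ry":0,"rz":0},{"claw":255,"tx":0,"ty":3.8,"tz":-0.8,"rx":0.44,"ry":0,"rz":0},{"claw":255,"tx":0,"ty":3.8,"tz":-0.7,"rx":0.44,"ry":0,"rz":0},{"claw":255,"tx":0,"ty":3.8,"tz":-0.6,"rx":0.44,"ry":0,"rz":0},{"claw":255,"tx":0,"ty":3.8,"tz":-0.6,"rx":0.44,"ry":0,"rz":0},{"claw":255,"tx":0,"ty":3.8,"tz":-0.5,"rx":0.44,"ry":0,"rz":0},{"claw":255,"tx":0,"ty":3.8,"tz":-0.5,"rx":0.44,"ry":0,"rz":0},{"claw":255,"tx":0,"ty":3.8,"tz":-0.4,"rx":0.44,"ry":0,"rz":0}]'
python3 q.py empty -1.2 4.4 0
```

```text
time: 16.8
position: [0.5385, 0.1985, 0.2023]
eef_rot: [[-0.274, 0.959, -0.075], [0.962, 0.273, -0.021], [0.0, -0.078, -0.997]]
ft_force: [-3.6, -0.8, 4.6]
finger_gap: 0.009
t 16.8 pos [538.52 198.51 202.3 ] q [ 0.21  0.41 -0.81  1.54  0.27  1.4  -0.35] F [-3.63 -0.76  4.62] M [-0.07  0.89  0.04] gap 8.951178533278616
[0.65 0.58 0.94]
[-0.05 -0.05 -0.4 ]
[0.54 0.2  0.2 ]
```

```bash
python3 -m creep '[{"claw":255,"tx":0,"ty":3.9,"tz":-0.3,"rx":0.44,"ry":0,"rz":0},{"claw":255,"tx":0,"ty":3.9,"tz":-0.3,"rx":0.44,"ry":0,"rz":0},{"claw":255,"tx":0,"ty":3.9,"tz":-0.2,"rx":0.44,"ry":0,"rz":0},{"claw":255,"tx":0,"ty":3.9,"tz":-0.2,"rx":0.44,"ry":0,"rz":0},{"claw":255,"tx":0,"ty":3.9,"tz":-0.1,"rx":0.44,"ry":0,"rz":0},{"claw":255,"tx":0,"ty":3.9,"tz":0,"rx":0.44,"ry":0,"rz":0},{"claw":255,"tx":0,"ty":3.9,"tz":0,"rx":0.44,"ry":0,"rz":0},{"claw":255,"tx":0,"ty":3.9,"tz":0.1,"rx":0.44,"ry":0,"rz":0},{"claw":255,"tx":0,"ty":3.9,"tz":0.1,"rx":0.44,"ry":0,"rz":0},{"claw":255,"tx":0,"ty":3.9,"tz":0.2,"rx":0.44,"ry":0,"rz":0},{"claw":255,"tx":0,"ty":3.9,"tz":0.3,"rx":0.44,"ry":0,"rz":0},{"claw":255,"tx":0,"ty":3.9,"tz":0.3,"rx":0.44,"ry":0,"rz":0},{"claw":255,"tx":0,"ty":3.8,"tz":0.4,"rx":0.44,"ry":0,"rz":0},{"claw":255,"tx":0,"ty":3.8,"tz":0.4,"rx":0.44,"ry":0,"rz":0},{"claw":255,"tx":0,"ty":3.8,"tz":0.5,"rx":0.44,"ry":0,"rz":0},{"claw":255,"tx":0,"ty":3.8,"tz":0.6,"rx":0.44,"ry":0,"rz":0}]'
python3 q.py empty 19.9 11.6 0
```

```text
time: 18.4
position: [0.5971, 0.2155, 0.1922]
eef_rot: [[-0.274, 0.942, -0.191], [0.962, 0.269, -0.054], [0.001, -0.199, -0.98]]
ft_force: [-4.4, 4.9, 4.3]
finger_gap: 0.0088
t 18.4 pos [597.12 215.48 192.16] q [ 0.07  0.64 -0.75  1.25  0.35  1.59 -0.37] F [-4.36  4.89  4.27] M [ 0.74  0.95 -0.12] gap 8.826292109214933
[0.8  0.58 0.83]
[ 0.14 -0.11 -0.36]
[0.6  0.22 0.19]
```

```bash
python3 -m creep '[{"claw":255,"tx":0,"ty":3.8,"tz":0.6,"rx":0.44,"ry":0,"rz":0},{"claw":255,"tx":0,"ty":3.8,"tz":0.7,"rx":0.44,"ry":0,"rz":0},{"claw":255,"tx":0,"ty":3.8,"tz":0.7,"rx":0.44,"ry":0,"rz":0},{"claw":255,"tx":0,"ty":3.8,"tz":0.8,"rx":0.44,"ry":0,"rz":0},{"claw":255,"tx":0,"ty":3.8,"tz":0.9,"rx":0.44,"ry":0,"rz":0},{"claw":255,"tx":0,"ty":3.8,"tz":0.9,"rx":0.44,"ry":0,"rz":0},{"claw":255,"tx":0,"ty":3.7,"tz":1,"rx":0.44,"ry":0,"rz":0},{"claw":255,"tx":0,"ty":3.7,"tz":1,"rx":0.44,"ry":0,"rz":0}]'
python3 q.py empty 31 15.5 0
python3 -m creep '[{"claw":255,"tx":0,"ty":3,"tz":0.9,"rx":0,"ry":0,"rz":0},{"claw":255,"tx":0,"ty":2,"tz":0.6,"rx":0,"ry":0,"rz":0}]'
python3 q.py empty 31 15.5 0
```

```text
time: 19.2
position: [0.6241, 0.2232, 0.179]
eef_rot: [[-0.274, 0.929, -0.248], [0.962, 0.265, -0.07], [0.001, -0.258, -0.966]]
ft_force: [-2.7, 4.6, 3.9]
finger_gap: 0.0089
t 19.2 pos [624.08 223.21 179.02] q [ 0.    0.75 -0.72  1.11  0.38  1.68 -0.35] F [-2.68  4.58  3.9 ] M [ 0.89  0.77 -0.21] gap 8.883333485432843
[0.96 2.15 1.53]
[ 0.54 -0.14 -0.36]
[0.63 0.22 0.18]
time: 19.4
position: [0.626, 0.2238, 0.1775]
eef_rot: [[-0.275, 0.927, -0.253], [0.961, 0.265, -0.073], [-0.0, -0.264, -0.965]]
ft_force: [-23.1, -5.1, 22.5]
finger_gap: 0.0088
t 19.4 pos [626.02 223.76 177.54] q [-0.    0.76 -0.71  1.09  0.38  1.69 -0.35] F [-23.11  -5.15  22.52] M [-1.32  5.74 -0.04] gap 8.756135009781476
[ 0.96 -0.18  0.62]
[ 0.22 -0.08 -0.32]
[0.63 0.22 0.18]
```

```bash
python3 -m creep '[{"claw":200,"tx":0,"ty":0,"tz":0,"rx":0,"ry":0,"rz":0},{"claw":100,"tx":0,"ty":0,"tz":0,"rx":0,"ry":0,"rz":0},{"claw":0,"tx":0,"ty":0,"tz":0,"rx":0,"ry":0,"rz":0},{"claw":0,"tx":0,"ty":-1,"tz":0,"rx":0,"ry":0,"rz":0},{"claw":0,"tx":0,"ty":-2,"tz":0,"rx":0,"ry":0,"rz":0},{"claw":0,"tx":0,"ty":0,"tz":0,"rx":0,"ry":0,"rz":0},{"claw":0,"tx":0,"ty":0,"tz":-9,"rx":0,"ry":0,"rz":0},{"claw":0,"tx":0,"ty":0,"tz":-9,"rx":0,"ry":0,"rz":0},{"claw":0,"tx":0,"ty":0,"tz":-9,"rx":0,"ry":0,"rz":0},{"claw":0,"tx":0,"ty":0,"tz":-9,"rx":0,"ry":0,"rz":0},{"claw":0,"tx":0,"ty":0,"tz":-9,"rx":0,"ry":0,"rz":0},{"claw":0,"tx":0,"ty":0,"tz":-9,"rx":0,"ry":0,"rz":0},{"claw":0,"tx":0,"ty":0,"tz":-9,"rx":0,"ry":0,"rz":0},{"claw":0,"tx":0,"ty":0,"tz":-9,"rx":0,"ry":0,"rz":0},{"claw":0,"tx":0,"ty":0,"tz":-9,"rx":0,"ry":0,"rz":0},{"claw":0,"tx":0,"ty":0,"tz":-9,"rx":0,"ry":0,"rz":0},{"claw":0,"tx":0,"ty":0,"tz":-9,"rx":0,"ry":0,"rz":0},{"claw":0,"tx":0,"ty":0,"tz":-9,"rx":0,"ry":0,"rz":0},{"claw":0,"tx":0,"ty":0,"tz":0,"rx":0,"ry":0,"rz":0}]'
python3 q.py
python3 -c "
from h import *
snap('side','side5');snap('scene','scene5');snap('wrist','wrist5')"
```

```text
time: 21.3
position: [0.6525, 0.2309, 0.2827]
eef_rot: [[-0.274, 0.93, -0.247], [0.962, 0.265, -0.07], [0.0, -0.256, -0.967]]
ft_force: [-0.5, -0.2, -0.0]
finger_gap: 0.0856
t 21.3 pos [652.52 230.93 282.68] q [-0.09  0.78 -0.7   0.81  0.39  1.92 -0.32] F [-0.46 -0.17 -0.01] M [ 0.04 -0.24  0.01] gap 85.57358879127692
```

View pics/side5.png

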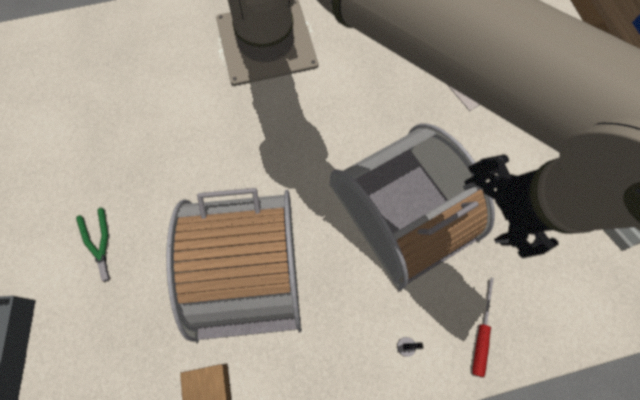

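View pics/scene5.png

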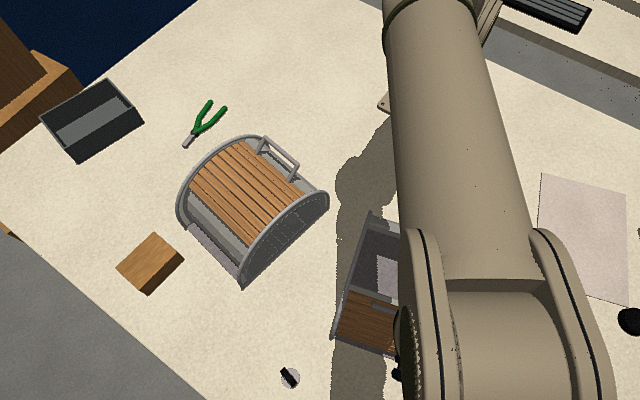

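View pics/wrist5.png

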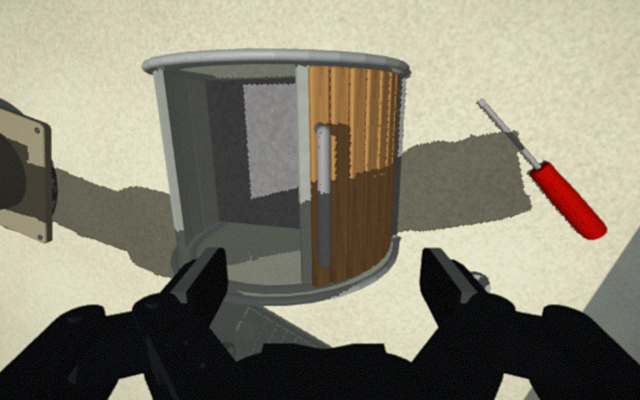

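```bash
python3 - <<'E'
from h import *
def wood(f,n):
    c=L(f);y,a,_=S[n];u=np.array([np.cos(y),np.sin(y),0]);v=np.array([-np.sin(y),np.cos(y),0]);lm=MID[n]@v
    V,U=np.mgrid[:400,:640];w=c['d'];D=np.stack([(U-c['cx'])/c['fx'],-(V-c['cy'])/c['fy'],-np.ones_like(w)],-1)@c['orientation'].T
    X=c['origin']+D*w[...,None];A=X@u-a;Z=X[...,2]-.045;r=np.hypot(A,Z);t=np.degrees(np.arctan2(A,Z));l=np.abs(X@v-lm)
    h=cv2.cvtColor(c['im'],cv2.COLOR_RGB2HSV)
    m=(w>0)&(h[...,0]>5)&(h[...,0]<22)&(h[...,1]>90)&(abs(r-.133)<.006)&(l<.09)
    b=(w>0)&(abs(r-.1765)<.008)&(l<.045)&(X[...,2]<.235)
    print(f,n,'wood',m.sum(),np.percentile(t[m],[.5,99.5]),'bar',b.sum(),np.median(t[b]) if b.any() else None)
for f,n in(('scene0','full'),('side0','full'),('scene3','full'),('side3','full'),('scene5','full'),('side5','full'),('scene0','empty'),('side0','empty'),('wrist5','empty'),('side5','empty')): wood(f,n)
E
```

```text
scene0 full wood 4199 [12.56650291 82.71633525] bar 674 11.878784798529502
side0 full wood 6351 [13.22460717 79.94588171] bar 981 12.308911065973945
scene3 full wood 5526 [-33.14412881  38.6824474 ] bar 630 -33.4174650037607
side3 full wood 8268 [-31.41917507  38.04642337] bar 795 -32.48979757023286
scene5 full wood 5523 [-33.33095635  38.57532915] bar 623 -33.442352296778424
side5 full wood 8261 [-31.43411962  38.10226636] bar 783 -32.29729036960674
scene0 empty wood 8094 [-13.7457085   58.08669805] bar 779 -13.343886129731876
side0 empty wood 6934 [-13.23047405  56.69405826] bar 809 -13.523178042060303
wrist5 empty wood 13875 [30.93842665 86.61466691] bar 2568 31.23444846874681
side5 empty wood 2727 [31.40305983 81.56727335] bar 815 30.796074947178774
```

```bash
python3 - <<'E'
from h import *
a=cv2.imread('pics/scene5.png')[125:215,240:335];b=cv2.imread('pics/side5.png')[180:240,165:300]
cv2.imwrite('pics/z1.png',cv2.resize(a,None,fx=6,fy=6,interpolation=cv2.INTER_CUBIC));cv2.imwrite('pics/z2.png',cv2.resize(b,None,fx=5.5,fy=5.5,interpolation=cv2.INTER_CUBIC))
E
```

```text
(no output)
```

View pics/z1.png

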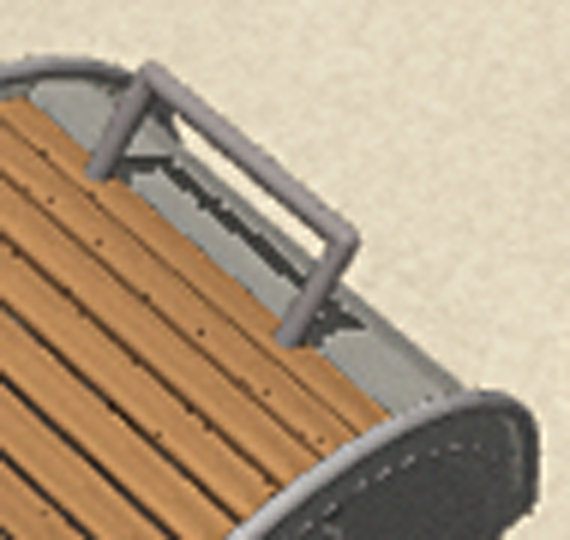

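View pics/z2.png

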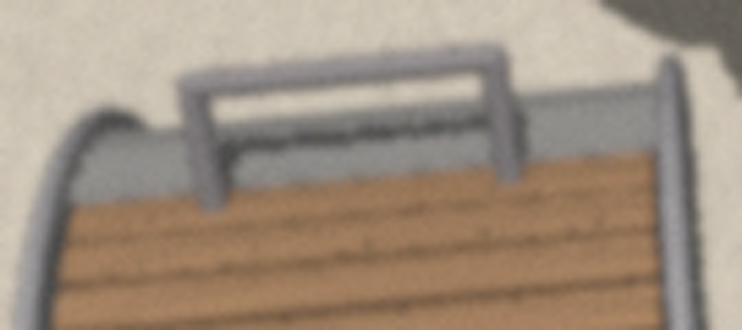

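The close-ups show the wood edge of the full store's door sitting on the pale front panel, with no dark gap along it. Both doors are at their ends and the gripper is clear, so I am handing in.

```bash
python3 -c "
from plant import arm
print(arm.hand_in()); print(arm.sense()['time'])"
```

```text
the job is handed in; nothing more can be done
None
the job is handed in; nothing more can be done
```

Both doors are done in the order asked: I rolled the lens-mount store's door fully shut first, then rolled the empty store's door fully open. I handed in at about 21.5 s. Each time I gripped the bar handle and followed its arc until the door hit its stop, then let go and backed off.

| Check | Full store (shut) | Empty store (open) |
|---|---|---|
| Handle angle at the stop, from the arm's pose (should be −35° / +31°) | −35° | +31° |
| Force when it stopped | about 26 N | about 33 N |
| Handle angle after release, from depth images | −32.3° to −33.4° | 30.8° to 31.2° |

- **Disagreement:** the depth readings for the shut door are 1.6° to 2.7° short of −35°. I put most of this down to the cameras seeing only the far, upper side of the bar. The door stopped hard where expected, and close-ups show its edge on the front panel with no gap.
- **After release:** the full door read the same before and after I worked on the empty one. At the end the wrist force was near zero, with the gripper open and about 100 mm clear of the handle.

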